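# Cover the tint pot and clamp it fast with the pump clamp

## Robot

A 6-joint arm with a two-finger parallel gripper is mounted at the origin on a cart in front of the work surface, level with it; the furniture and walls round the work are solid. World frame = base frame: x ahead of the robot, y to its left, z up, the work surface at z = 0. Lengths are in mm, angles in rad, forces in N, time in s.
With the tool pointing down it reaches from about 425 to 950 mm from the base axis. Payload 3.5 kg.
Tool frame: the origin (TCP) lies on the centre line of the jaws, within the pads' length; the fingertips stand robot.tip_reach ahead of it and the grasp point (between the pads) is the TCP (robot.tip_reach is the distance from the TCP to the fingertips, in mm); z points along the fingers, y is the direction in which the jaws open and shut (so a half turn about z gives the same grasp; the last joint's range is limited). The gripper opens to 85 mm and grips with 20 to 120 N. Pads are 22 mm wide; open, the fingers measure 114 mm over their backs; the gripper's body (76 mm by 85 mm) begins 54 mm behind the grasp point. The pads swing forward as they close: fully open they stand 13 mm farther back than shut.
Start: joints at [1.168, 0.286, 1.577, -0, 1.279, -0.15], TCP at [168.792, 653.541, 250.325] pointing down, gripper open.
Joint ranges: [-2.77, 2.77], [-0.9, 2.22], [0.21, 2.48], [-1.53, 4.67], [0.24, 2.81], [-2.84, 2.84]. Speed limits (rad/s): [2.79, 2.79, 3.14, 3.14, 3.14, 3.14].

## Interface

Orientations are given as a unit quaternion [x, y, z, w].
In Python, from cell import sensors, optics, ticket, robot gives the robot as it stands.
- The arm moves only by the tool apply_moves, never from a script. Its argument "moves" is a list of rows, each a list of 4 numbers: the shift along the world's x, y, z as a fraction of full scale, then the turn about the world's z as a fraction of full scale. A call has 1 to 10 rows; each row shifts and turns the commanded pose from where the row before left it; what a row does not reach is not made up. Full scale, the value 1, is 0.08 m for a shift and 180 degrees for a turn. A row lasts 1/10 s, in which the tool goes at most 50 mm and 8.59 degrees, less where a joint would pass 70% of its speed; a pose out of reach is approached as far as the arm can. A call with a number of a shift or a turn outside -1 to 1 is refused whole. A call with a gripper value outside its range is refused whole. "jaw" is the gripper command: -1 is fully open, 1 is shut, values between are in proportion, set as the call begins (left out, the last holds). The fingers move at their own pace and stop on an object; "squeeze" is the grip in N (left out, the last holds). Time passes only in rows, so rows that do not move let the fingers close. It gives the time, the measured TCP pose, the force and the opening at its end, in the units of the state.
- sensors.read_state(): the state, without advancing time (a new reading comes with each control period).
- optics.grab_frame(name): name is "side" or "top"; returns the picture (400x640x3 uint8, red, green, blue); there is no depth.
- optics.camera_params(name): a dict with "fx", "fy", "cx", "cy" (pixels), "rvec" (rotation vector, rad) and "tvec" (3), from world to camera coordinates, as OpenCV has them. Camera axes: x right, y down, z forward; pixel columns grow to the right and rows downward; lengths in mm; the calibration is good to about 2 mm. A picture is of the moment at which its call begins. camera_params takes no time and is no camera call.
- ticket.close_job(): hands the job in, once; it reports no verdict.
The state is a dict: "t": time; "qpos": joint angles; "qd": joint speeds; "joint_efforts": joint torques, N m; "tool_pos": TCP position; "orientation": TCP orientation; "contact_force": force on the tool from outside, world axes, zero at the start; "wrist_torque": the same for the moment, N m; "opening": finger opening in mm.
Only numpy, scipy, OpenCV 4.12 (cv2) and the standard library are available. Lean on these libraries where they do the work, as an engineer would, in place of code of your own. Each camera call takes 0.05 s, during which the arm holds its last target.

## Task

Close the white mixing pot with its loose knobbed cover so that the cover sits fully down and level on the rim, then let go of the cover. Then pump the clamp's trigger against its grip, squeezing fully and letting it spring right back each time, until the clamp's sprung pad touches the pot and is pressed in by a quarter to three quarters of its travel (one full squeeze more after it first touches does it; never press the pad fully home, the pot would be crushed), and finish while still holding the trigger squeezed against the grip. Move the jaw only by pumping, and leave the two small jars beside the cover where they stand.

Things in the scene. Friction and masses are not known exactly. Their poses are not given: they have to be found in the camera images.
- clamp: Pump clamp fixed to the table: grey board 94 x 320 x 10 mm, dark housing 78 high, toothed steel bar with round jaw (axis at own x = 0, 46 above the table). Origin on the table under its middle, z up, long axis = own y. Pot at about own y = -90 on the board, against a rubber V stop 65 high; trigger and grip upright at own y = +85 to +135, up to 155 above the table.
- grip: Fixed upright black grip of the clamp, 26 (own x) x 20 (own y) mm, from 78 to 155 mm above the table; body axes and origin are those of clamp. Its flat back is at own y = +135 mm.
- grip_back (a point): Middle of the back face of the grip (the face away from the trigger), 125 mm above the table; one finger goes here.
- trigger_bar (a point): Centre of the trigger's round crossbar (black, 16 mm diameter, 30 mm long along own x), 125 mm above the table; it swings towards the grip (clamp's +y); a finger pushes it from the pot's side. From the bar's front to the grip's back it is 50 mm released, 37 mm fully squeezed. Only the trigger moves, so the middle between the fingers shifts 6 mm towards the grip.
- trigger (a joint): Trigger lever, hinged in the housing 44 mm below its crossbar: 0 released to 0.285 rad fully squeezed (a stop; the crossbar moves 12.5 mm along the clamp's +y, to 1 mm from the grip). It springs back by itself (3 to 6 N at the bar). A squeeze takes 8 to 18 N; more force goes into the stop and does no harm.
- jaw (a joint): Advance of toothed bar and jaw towards the pot (clamp's -y), 0 fully back to 0.066 m; starts at 0.012 to 0.030. A ratchet: a full squeeze of the trigger advances it about 6 mm (two 3 mm teeth; the first one 5 to 8 mm; only one tooth if the trigger was not let back below 0.03 rad before); it stays there when the trigger is released and cannot be let back.
- pad_face (a point): Centre of the round rubber pad's front face (34 mm diameter) on the jaw, facing the pot (clamp's -y), 46 mm above the table; it starts 17 to 38 mm from the pot's wall.
- pad (a joint): How far the sprung pad is pressed back into the jaw, 0 when free to 0.016 m fully home; spring about 0.5 N per mm, starting at 0.5 N. Wanted at the end: 0.004 to 0.013; above 0.0145 the pot counts as crushed.
- pot_rim (a point): Centre of the mouth, at rim height, of the open white straight-walled pot: outer diameter 72, wall 3, height 72 mm, about 150 g; it stands loose on the clamp's board, so the rim is 82 mm above the table. z up.
- cover_mid (a point): Centre, half-way up, of the loose white cover lying right way up on the table. Height 44 mm: a tapered plug 6 deep (54 mm diameter below, 61 above) that enters the 66 mm mouth, a disc 79 mm in diameter and 6 thick, and a cylindrical knob 22 mm in diameter and 32 high, from 10 mm below to 22 mm above this point. About 60 g. Seated, this point is 16 mm above the pot's rim.
- cream_pot: Bystander: low closed jar, 58 mm diameter, 37 mm high; origin at the centre of its underside.
- powder_pot: Bystander: closed jar, 55 mm diameter, 44 mm high; origin at the centre of its underside.

How it is judged (in metres and radians):
On the way, in this order (a step that is already met when the one before it is completed fails the run):
1. the cover sits level on the pot's rim and is let go, the pad still clear of the pot (horizontal distance between cover_mid and pot_rim below 0.005 m and z of cover_mid in the frame of pot_rim between 0.0135 and 0.0185 m and angle between each of cover_mid, pot_rim's own z axis and vertical below 0.06 rad and contact force between each of the arm, the fingers and cover below 0.3 N and contact force between each of the fingers, the arm and pot below 0.3 N and value of joint pad below 0.001 m), for 0.2 s.
2. the pad is pressed against the pot by the squeezed trigger (value of joint pad between 0.004 and 0.013 m and contact force between pad and pot above 1.5 N and value of joint trigger above 0.15 rad and contact force between the fingers and trigger above 1.5 N and contact force between the fingers and grip above 1 N), for 0.2 s.
At the end, for the whole second after the job is handed in: Cover seated on the upright pot (5 mm off axis, 2.5 mm in height, 0.06 rad) and untouched; pad pressing the pot over 1.5 N, pressed in 4 to 13 mm; trigger squeezed past 0.15 rad, the fingers pressing trigger (over 1.5 N) and grip (over 1 N) (all of step 2 and horizontal distance between cover_mid and pot_rim below 0.005 m and z of cover_mid in the frame of pot_rim between 0.0135 and 0.0185 m and angle between each of cover_mid, pot_rim's own z axis and vertical below 0.06 rad and contact force between each of the arm, the fingers and cover below 0.3 N and contact force between each of the fingers, the arm and pot below 0.3 N); the arm keeps its last pose, push and grip.
It fails at once if the pad is pressed fully home and the pot crushed (value of joint pad above 0.0145 m or contact force between pad and pot above 15 N).
It fails at once if the jaw is pushed by the robot itself (contact force between any of the fingers, the arm and jaw above 3 N).
It fails at once if a jar beside the cover is pushed away or knocked over (distance of any of cream_pot, powder_pot from where it was at the start of the episode above 0.03 m or angle between any of cream_pot, powder_pot's own z axis and vertical above 0.4 rad).
It also fails if it takes over 67 s, if anything falls off the work surface, if the arm or the gripper's body presses on something with over 40 N, if the wrist force passes 120 N, or if a joint passes its speed limit or range.

## Working session

There is one attempt and no reset: what is moved stays moved. The work goes in short steps, Python scripts to look and compute and a tool call to move; the robot and the scene stay as the last step left them, time stands still between calls to the robot, and variables do not carry over. Pictures are saved under pics/ and viewed, and the job is handed in when it is done.

Besides the shell and the picture viewer there is one more tool, called after "Call:" as name(argument=value, ...) on one line, values as JSON. apply_moves: Moves the arm, as the interface text tells. Shift numbers are shares of 0.08 m and turn numbers shares of 180 degrees, none past 1 either way. Its arguments: {"type":"object","properties":{"moves":{"type":"array","items":{"type":"array","items":{"type":"number"}}},"jaw":{"type":"number"},"squeeze":{"type":"number"}},"required":["moves"]}

```bash
ls; mkdir -p pics; cat > h.py <<'E'
import numpy as np, cv2
from cell import sensors, optics, ticket, robot
def grab(n,f):
    im=optics.grab_frame(n); cv2.imwrite('pics/'+f,im[:,:,::-1]); return im
def P(n):
    c=optics.camera_params(n); K=np.array([[c['fx'],0,c['cx']],[0,c['fy'],c['cy']],[0,0,1.]])
    R=cv2.Rodrigues(np.array(c['rvec'],float))[0]; return K,R,np.array(c['tvec'],float).reshape(3)
def proj(n,p):
    K,R,t=P(n); q=(K@(R@np.atleast_2d(p).T+t[:,None])).T; return q[:,:2]/q[:,2:]
def ray(n,uv):
    K,R,t=P(n); d=R.T@np.linalg.inv(K)@np.array([uv[0],uv[1],1.]); return -R.T@t,d/np.linalg.norm(d)
def atz(n,uv,z):
    o,d=ray(n,uv); return o+d*(z-o[2])/d[2]
def tri(u1,u2,n1='side',n2='top'):
    o1,d1=ray(n1,u1);o2,d2=ray(n2,u2)
    A=np.stack([d1,-d2],1); s=np.linalg.lstsq(A,o2-o1,rcond=None)[0]
    a=o1+d1*s[0];b=o2+d2*s[1]; return (a+b)/2,np.linalg.norm(a-b)
E
python3 - <<'E'
from h import *
for n in('side','top'):
    grab(n,n+'0.png'); K,R,t=P(n); print(n,K[0,0],K[0,2],K[1,2],'pos',-R.T@t,'R',R.round(2).tolist())
print(sensors.read_state(),robot.tip_reach)
E
```

```text
pics
side 506.3115341763577 318.2720069124179 198.62215855450359 pos [ 530.88229639 -624.739106    618.97013596] R [[1.0, 0.02, 0.02], [0.02, -0.54, -0.84], [-0.01, 0.84, -0.54]]
top 456.03600761050285 312.07921479943786 201.3836955032588 pos [452.5240253  228.44044584 931.98647645] R [[-0.03, -1.0, 0.03], [-0.99, 0.03, -0.1], [0.1, -0.03, -0.99]]
{'t': 0.1, 'qpos': array([ 1.16798246e+00,  2.87120441e-01,  1.57806862e+00, -4.79856020e-06,
        1.27857054e+00, -1.50020936e-01]), 'qd': array([ 0.00128401, -0.00129695, -0.00324326,  0.00191434,  0.00123582,
       -0.00124611]), 'joint_efforts': array([ 2.08421084e-04, -4.07293153e+01, -2.93700331e+01, -1.33685694e-04,
        3.33958531e-03,  6.18833997e-07]), 'tool_pos': array([168.58688756, 653.0276194 , 249.03593982]), 'orientation': array([ 1.26059417e-01,  9.92022101e-01, -1.04297118e-03, -2.93482063e-04]), 'contact_force': array([0.12726598, 0.82428939, 0.05946055]), 'wrist_torque': array([-0.02263969, -0.01090037,  0.00959977]), 'opening': 85.36073899364712} 19.0
```

View pics/side0.png

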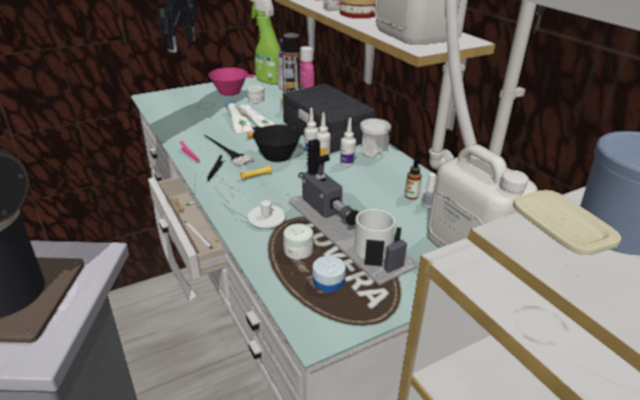

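View pics/top0.png

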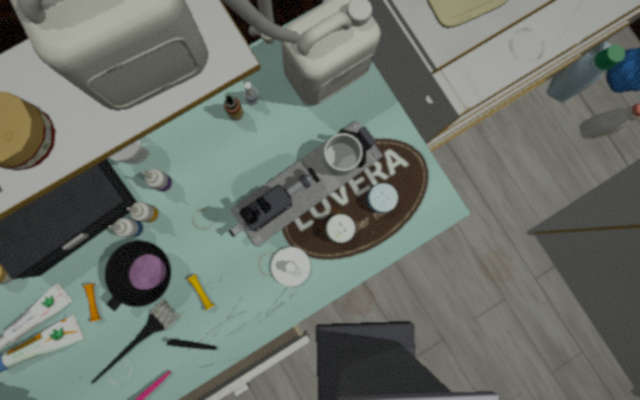

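The side view shows the cover at about (266,213), the jars at (298,240) and (329,273), the pot at (375,230) and the grip at (315,160). The top view shows the cover at about (291,267), the pot mouth at (343,151) and the grip/trigger at (258,208). I'll zoom in to measure.

```bash
python3 - <<'E'
import cv2
def crop(f,x0,y0,x1,y1,s,o):
    im=cv2.imread('pics/'+f)[y0:y1,x0:x1]; im=cv2.resize(im,None,fx=s,fy=s,interpolation=cv2.INTER_CUBIC)
    for x in range((x0+9)//10*10,x1,10):
        cv2.line(im,((x-x0)*s,0),((x-x0)*s,6 if x%50 else 14),(0,0,255),1)
    for y in range((y0+9)//10*10,y1,10):
        cv2.line(im,(0,(y-y0)*s),(6 if y%50 else 14,(y-y0)*s),(0,0,255),1)
    cv2.imwrite('pics/'+o,im)
crop('side0.png',240,130,420,280,4,'s1.png')
crop('top0.png',230,115,410,265+30,3,'t1.png')
E
```

```text
(no output)
```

View pics/s1.png

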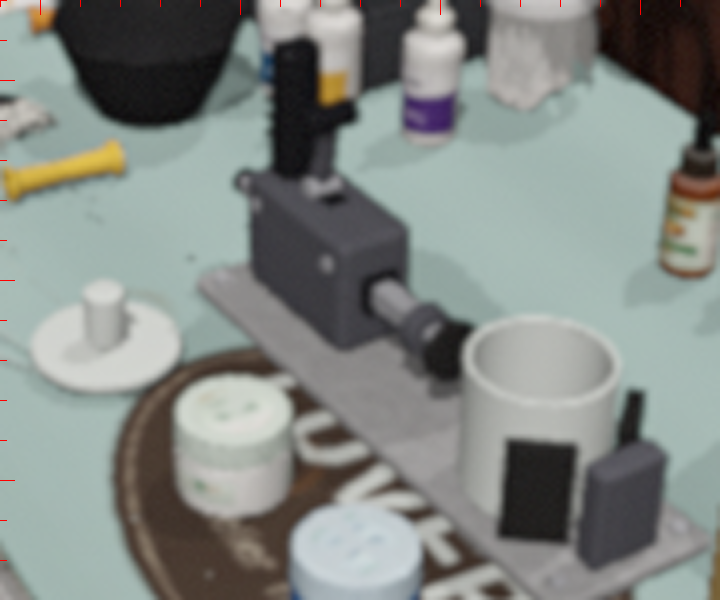

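View pics/t1.png

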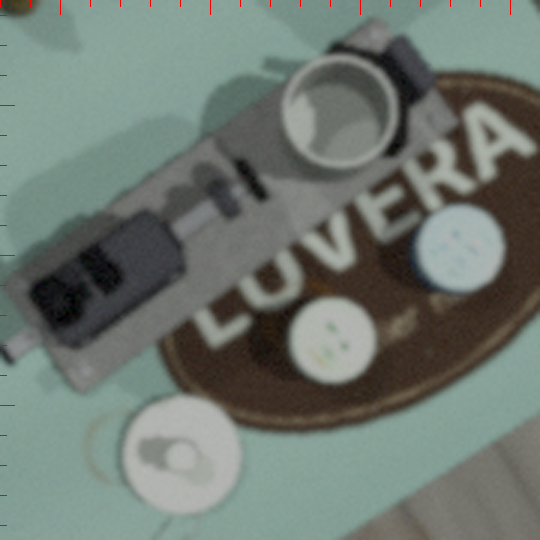

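```bash
python3 - <<'E'
from h import *
S=lambda x,y:(240+x/4-.4,130+y/4-.4)
T=lambda x,y:(230+x/3-.3,115+y/3-.3)
print('rim',tri(S(541,362),T(339,111)), atz('side',S(541,362),82),atz('top',T(339,111),82))
print('knobtop',tri(S(105,290),T(181,457)), atz('side',S(105,290),44),atz('top',T(181,457),44))
print('disc',atz('top',T(182,454),12),atz('side',S(106,343),12))
print('cream',tri(S(233,405),T(332,340)));print('powder',tri(S(356,540),T(459,248)))
print('board corners',[atz('top',T(*c),10).round(1) for c in [(-5,295),(88,393),(460,122),(373,18)]])
print('board side',[atz('side',S(*c),10).round(1) for c in [(198,285),(708,540)]])
E
```

```text
rim (array([631.44184775, 142.09656777,  82.28256051]), np.float64(1.4187039344864303)) [630.77317293 142.28070495  82.        ] [632.22652142 142.06457893  82.        ]
knobtop (array([416.86538291, 248.02414636,  46.44496707]), np.float64(0.16156979141803932)) [416.29724455 251.7473901   44.        ] [416.8475527  248.08667538  44.        ]
disc [417.51939748 248.08149119  12.        ] [415.79780734 249.78120328  12.        ]
cream (array([488.5062875 , 148.60315428,  48.36657149]), np.float64(0.9534407596498935))
powder (array([547.04224295,  61.95070974,  40.41178231]), np.float64(0.837971975940553))
board corners [array([527.2, 371.1,  10. ]), array([459.8, 309.9,  10. ]), array([637.8,  51.7,  10. ]), array([712.3, 108.8,  10. ])]
board side [array([460.1, 310.9,  10. ]), array([711.1, 104.4,  10. ])]
```

```bash
cat > ov.py <<'E'
from h import *
def ov(x,y,yaw,fs,ft,out):
    c,s=np.cos(yaw),np.sin(yaw)
    W=lambda p:np.array([x,y,0])+np.array([[c,-s,0],[s,c,0],[0,0,1]])@np.array(p,float)
    def box(x0,x1,y0,y1,z0,z1):
        L=[]
        for z in(z0,z1):
            r=[(x0,y0,z),(x1,y0,z),(x1,y1,z),(x0,y1,z)]
            L+=[(r[i],r[(i+1)%4]) for i in range(4)]
        L+=[((a,b,z0),(a,b,z1)) for a in(x0,x1) for b in(y0,y1)]
        return L
    L=box(-47,47,-160,160,0,10)+box(-13,13,115,135,78,155)+box(-15,15,85,101,117,133)
    a=np.linspace(0,2*np.pi,25)
    R=[(17*np.cos(t),-200,46) for t in a]
    for n,f,b,k in(('side',fs,(240,130,420,280),4),('top',ft,(230,115,410,295),3)):
        im=cv2.imread('pics/'+f)[b[1]:b[3],b[0]:b[2]]; im=cv2.resize(im,None,fx=k,fy=k,interpolation=cv2.INTER_CUBIC)
        for p,q in L:
            u=(proj(n,np.array([W(p),W(q)]))+.5-np.array(b[:2]))*k
            cv2.line(im,tuple(int(v) for v in u[0]),tuple(int(v) for v in u[1]),(0,255,255) if p[2]<50 else (0,0,255),1)
        cv2.imwrite('pics/'+n[0]+out,im)
    print('rim own y', np.array([[c,s],[-s,c]])@(np.array([631.5,142.1])-[x,y]), 'gripback',W((0,135,125)),'bar',W((0,93,125)))
E
python3 -c "
from ov import *
ov(586,210,np.arctan2(.568,.823),'side0.png','top0.png','ov1.png')"
```

```text
rim own y [ -1.12072634 -81.72762062] gripback [509.31819796 321.10761106 125.        ] bar [533.17475859 286.54079873 125.        ]
```

View pics/sov1.png

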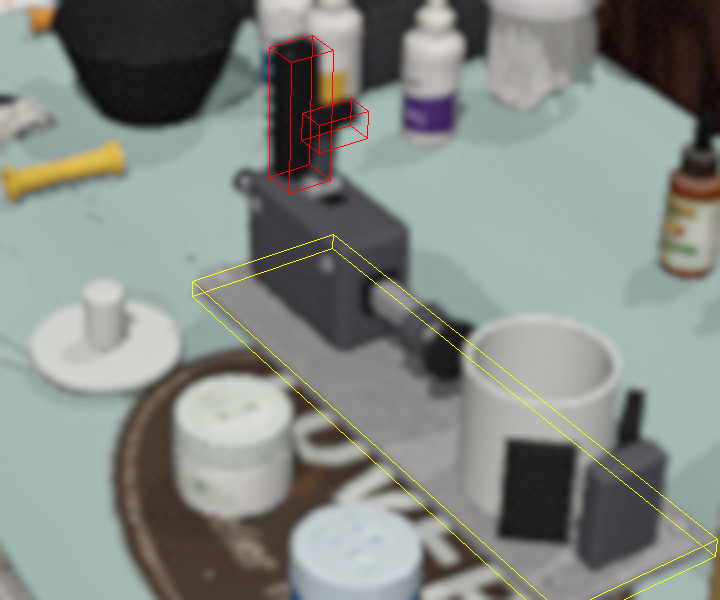

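View pics/tov1.png

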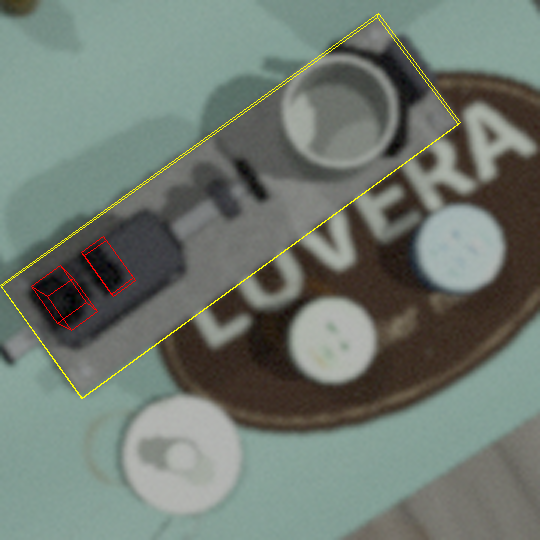

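```bash
python3 - <<'E'
import cv2,numpy as np
o=[]
for f,x0,y0 in(('side0.png',295,130),('top0.png',228,180)):
    im=cv2.imread('pics/'+f)[y0:y0+55,x0:x0+50].astype(float)
    im=np.clip(im*1.0,0,255); im=(255*(im/255)**.45).astype(np.uint8)
    im=cv2.resize(im,None,fx=8,fy=8,interpolation=cv2.INTER_CUBIC)
    for i in range(0,55,5):
        cv2.line(im,(0,i*8),(5,i*8),(0,0,255),1);
        cv2.line(im,(i*8,0),(i*8,5),(0,0,255),1)
    o.append(im)
cv2.imwrite('pics/g.png',np.hstack(o))
E
```

```text
(no output)
```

View pics/g.png

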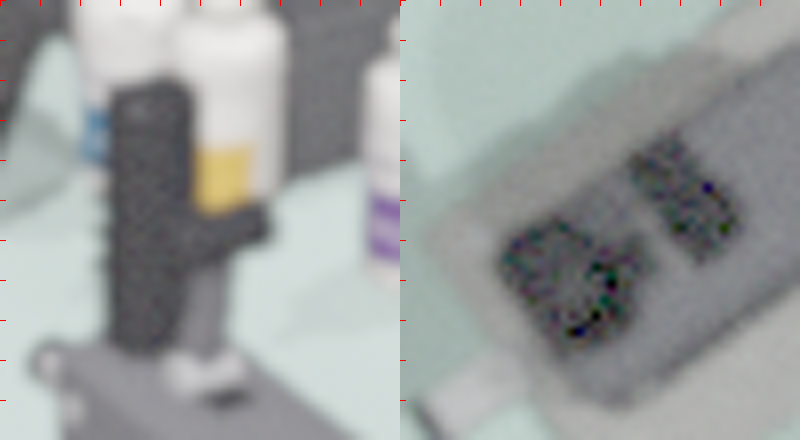

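```bash
python3 - <<'E'
from h import *
a,b=np.cos(np.arctan2(.568,.823)),np.sin(np.arctan2(.568,.823))
X=np.array([a,b,0]);Y=np.array([-b,a,0])
bar=atz('top',(264-.5,204.75-.5),128); print('bar top',bar)
for z in(120,125):
  p=atz('top',(263.5,204.2),z); print(z,p, proj('side',p+[0,0,0]),proj('side',p+15*X))
p=atz('side',(328.4-.5,157.5-.5),125)-15*X; print('bar by side z125',p)
for z in (155,): print('grip top',atz('top',(248.7,215.1),z),atz('side',(313.2,140.5),z))
o=np.array([586,210,0])
for n,q in(('bar',bar),('bars',p)): print(n,(q-o)@X,(q-o)@Y)
for q in (atz('top',(248.7,215.1),155),atz('side',(313.2,140.5),155)): print((q-o)@X,(q-o)@Y)
q=np.array([631.5,142.1,82]);print('rim',(q-o)@X,(q-o)@Y)
E
```

```text
bar top [531.49446772 290.34956224 128.        ]
120 [532.36986534 290.96392051 120.        ] [[322.88898908 162.08480316]] [[328.90000716 160.25315315]]
125 [531.87819557 290.57891733 125.        ] [[322.70172351 160.02071621]] [[328.73142262 158.19778645]]
bar by side z125 [530.15157018 295.73327696 125.        ]
grip top [510.97030398 313.72742153 155.        ] [511.30102792 318.51560604 155.        ]
bar 0.7805166291967528 97.08911368093271
bars 2.733307804513489 102.2827987445201
-2.8323309515483097 127.98754300247901
0.15961395536831763 131.74045585095112
rim -1.1207263373783969 -81.72762062165218
```

Call:
apply_moves(moves=[[0.1,-0.2,0,0.01],[0.26,-0.42,0,0.029],[0.28,-0.45,0,0.029],[0.28,-0.45,0,0.029],[0.28,-0.45,0,0.029],[0.28,-0.45,0,0.029],[0.28,-0.45,0,0.029],[0.28,-0.45,0,0.029],[0.28,-0.45,0,0.029],[0.28,-0.45,0,0.029]], jaw=-0.3)

```text
t: 1.1
tool_pos: [377.1, 314.3, 249.9]
orientation: [-0.297, 0.955, -0.0, -0.0]
contact_force: [-0.0, -0.1, -0.3]
opening: 55.4
```

Call:
apply_moves(moves=[[0.2,-0.32,-0.1,0],[0.2,-0.32,-0.3,0],[0.1,-0.18,-0.5,0],[0,0,-0.5,0],[0,0,-0.4,0],[0,0,-0.2,0],[0,0,0,0]])

```text
t: 1.8
tool_pos: [414.2, 249.3, 87.0]
orientation: [-0.295, 0.956, -0.0, -0.004]
contact_force: [-0.7, 0.1, -0.7]
opening: 55.9
```

```bash
cat > z.py <<'E'
from h import *
def z(tag,bs=(220,110,420,280),bt=(230,115,410,295),ks=4,kt=3):
    for n,b,k in(('side',bs,ks),('top',bt,kt)):
        im=optics.grab_frame(n)[:,:,::-1].copy(); cv2.imwrite(f'pics/{n}_{tag}_full.png',im)
        c=cv2.resize(im[b[1]:b[3],b[0]:b[2]],None,fx=k,fy=k,interpolation=cv2.INTER_CUBIC); cv2.imwrite(f'pics/{n}_{tag}.png',c)
E
python3 -c "
from z import *
z('a',bs=(220,130,370,270));s=sensors.read_state();print(s['tool_pos'],s['t'])"
```

```text
[416.80619223 250.3581058   90.43383957] 1.9
```

View pics/side_a.png

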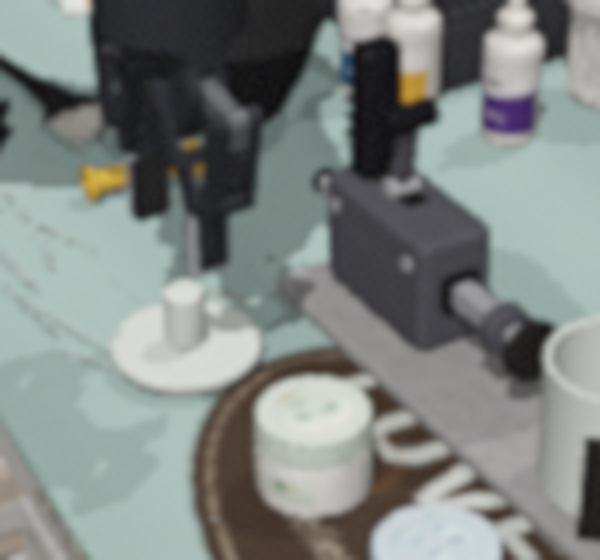

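View pics/top_a_full.png

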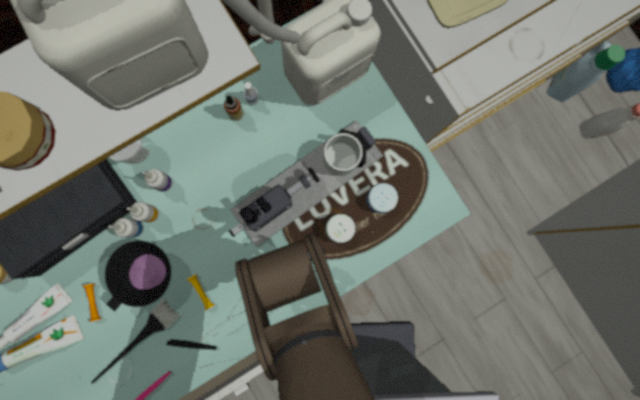

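Call:
apply_moves(moves=[[0,-0.01,-0.2,0],[0,0,-0.25,0],[0,0,-0.15,0],[0,0,-0.08,0],[0,0,0,0]])

```text
t: 2.4
tool_pos: [416.7, 249.6, 35.9]
orientation: [-0.295, 0.956, 0.0, -0.0]
contact_force: [-0.7, -1.0, 0.9]
opening: 55.2
```

```bash
python3 -c "
from z import *
z('b',bs=(220,130,370,270));s=sensors.read_state();print(s['tool_pos'],s['t'])"
```

```text
[417.42004864 249.83228308  36.70524381] 2.5
```

View pics/side_b.png

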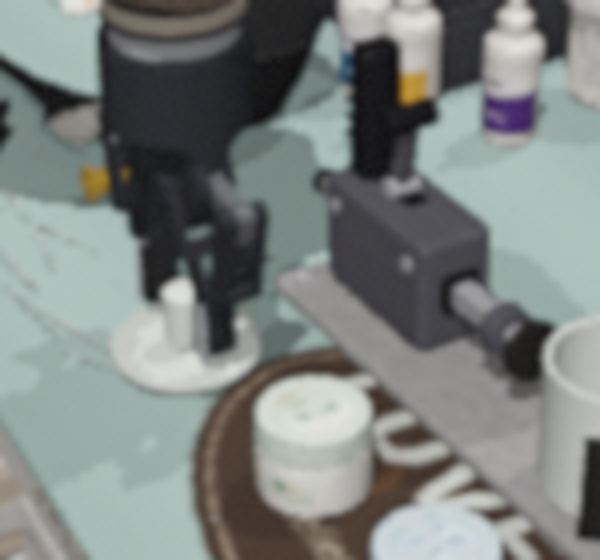

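Call:
apply_moves(moves=[[0,0,0,0],[0,0,0,0],[0,0,0,0],[0,0,0,0],[0,0,0,0],[0,0,0,0]], jaw=1, squeeze=40)

```text
t: 3.1
tool_pos: [417.4, 249.8, 36.7]
orientation: [-0.295, 0.956, 0.0, 0.001]
contact_force: [-0.4, -0.6, 5.2]
opening: 20.6
```

Call:
apply_moves(moves=[[0,0,0.1,0],[0,0,0.2,0],[0,0,0.3,0],[0,0,0.4,0],[0,0,0.4,0],[0,0,0.15,0],[0,0,0,0],[0,0,0,0]])

```text
t: 3.9
tool_pos: [415.9, 249.2, 158.5]
orientation: [-0.295, 0.956, -0.0, -0.001]
contact_force: [-0.3, -0.8, -0.7]
opening: 20.3
```

```bash
python3 -c "
from z import *
z('c',bs=(200,70,370,230));s=sensors.read_state();print(s['tool_pos'],s['t'],s['contact_force'])"
```

```text
[415.45827168 249.05022406 157.67035235] 4.0 [-0.84509622 -0.10961958 -0.88689173]
```

View pics/side_c.png

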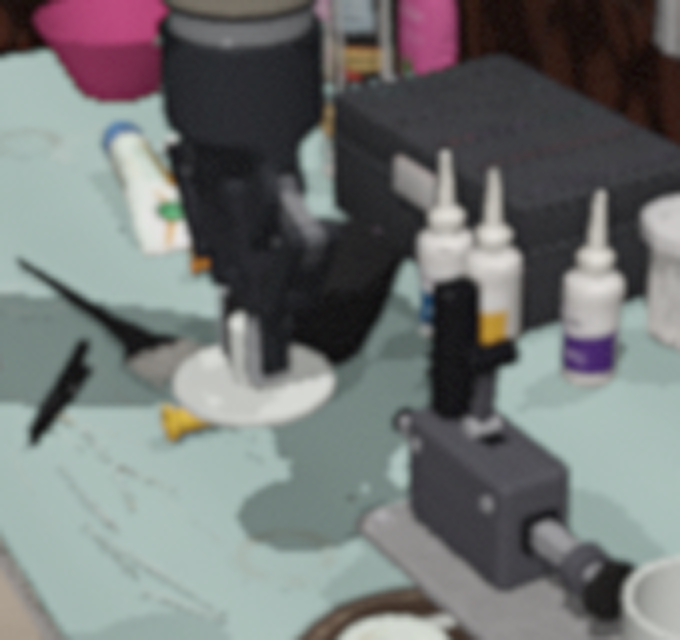

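```bash
python3 -c "
from h import *
print(atz('side',(263,164.2),133))"
```

```text
[414.01287035 252.42705435 133.        ]
```

Call:
apply_moves(moves=[[0.1,-0.05,0,0],[0.2,-0.1,0,0],[0.3,-0.15,0,0],[0.4,-0.2,0,0],[0.4,-0.2,0,0],[0.4,-0.2,0,0],[0.4,-0.2,0,0],[0.3,-0.15,0,0],[0.18,-0.09,0,0],[0,0,0,0]])

```text
t: 5.0
tool_pos: [633.7, 139.8, 159.0]
orientation: [-0.293, 0.956, -0.0, 0.0]
contact_force: [-0.7, -0.5, -0.3]
opening: 20.9
```

```bash
python3 -c "
from z import *
z('d',bs=(300,110,450,260),bt=(270,80,420,230),ks=4,kt=4);s=sensors.read_state();print(s['tool_pos'],s['t'],s['contact_force'],s['orientation'])"
```

```text
[631.27640908 141.57927308 158.89507537] 5.1 [ 0.02520432  0.06459447 -0.03216214] [-2.94303775e-01  9.55711538e-01  2.70429419e-04 -8.18574097e-04]
```

View pics/side_d.png

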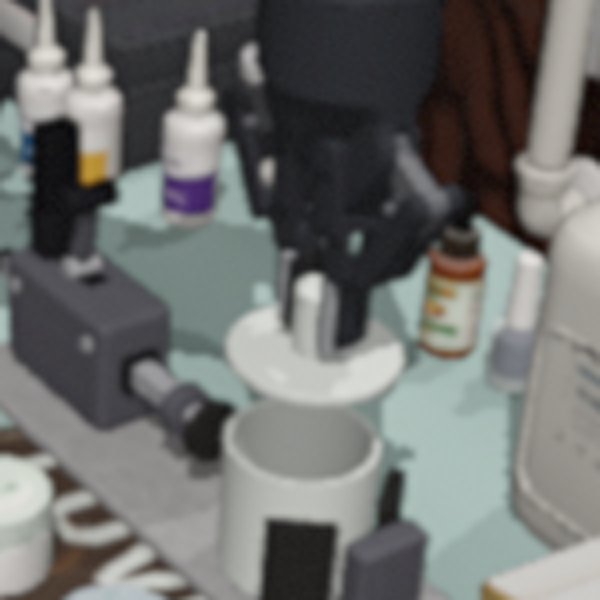

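View pics/top_d.png

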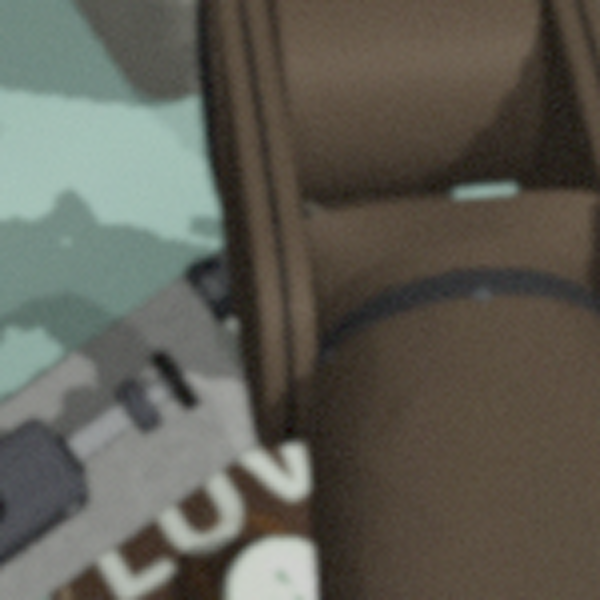

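```bash
cat > circ.py <<'E'
from h import *
def circ(f,out,b,k,cs,n='side'):
    im=cv2.imread('pics/'+f)[b[1]:b[3],b[0]:b[2]]; im=cv2.resize(im,None,fx=k,fy=k,interpolation=cv2.INTER_CUBIC)
    a=np.linspace(0,2*np.pi,73)
    for x,y,z,d in cs:
        p=np.c_[x+d/2*np.cos(a),y+d/2*np.sin(a),0*a+z]
        u=((proj(n,p)+.5-np.array(b[:2]))*k); print(u.min(0).round(),u.max(0).round())
        cv2.polylines(im,[u.astype(np.int32)],True,(0,0,255),1)
    cv2.imwrite('pics/'+out,im)
E
python3 -c "
from circ import *
circ('side_d_full.png','o1.png',(300,110,450,260),4,[(631,144,134.2,79),(631,144,128.2,79),(631,142,82,72),(631,142,82,66)])"
```

```text
[223. 299.] [399. 394.]
[222. 310.] [398. 405.]
[224. 399.] [380. 489.]
[230. 403.] [374. 485.]
```

View pics/o1.png

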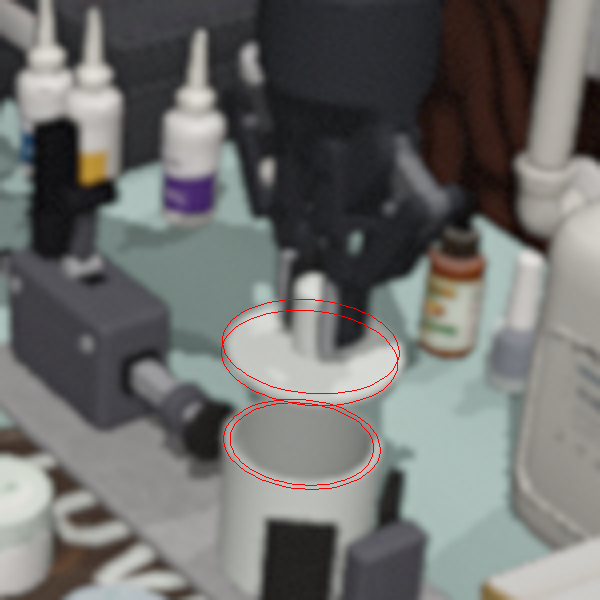

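```bash
python3 -c "
from h import *
s=sensors.read_state();print(s['tool_pos'])
grab('side','side_e.png')
s=sensors.read_state();print(s['tool_pos'],s['t'])
from circ import *
circ('side_e.png','o2.png',(300,110,450,260),4,[(631,144,134,79),(631,144,128,79),(631,142,82,72)])"
```

```text
[631.27640908 141.57927308 158.89507537]
[630.74105145 142.11110006 159.03234864] 5.15
[223. 300.] [399. 394.]
[222. 311.] [398. 406.]
[224. 399.] [380. 489.]
```

View pics/o2.png

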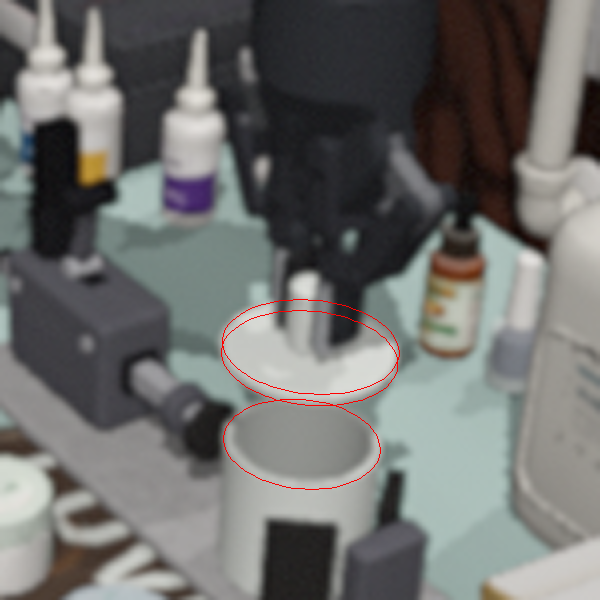

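Call:
apply_moves(moves=[[0,0,-0.1,0],[0,0,-0.15,0],[0,0,-0.15,0],[0,0,-0.06,0],[0,0,0,0],[0,0,0,0]])

```text
t: 5.75
tool_pos: [631.2, 142.4, 123.0]
orientation: [-0.295, 0.956, -0.0, -0.0]
contact_force: [-0.6, 0.2, -1.2]
opening: 20.9
```

```bash
python3 -c "
from h import *
s=sensors.read_state();print(s['tool_pos'],s['contact_force'])
grab('side','side_f.png')
from circ import *
circ('side_f.png','o3.png',(300,110,450,260),4,[(631,142,98,79)])"
```

```text
[631.17752037 142.43243013 123.00353531] [-0.5704729   0.16236821 -1.23042254]
[218. 367.] [392. 465.]
```

View pics/o3.png

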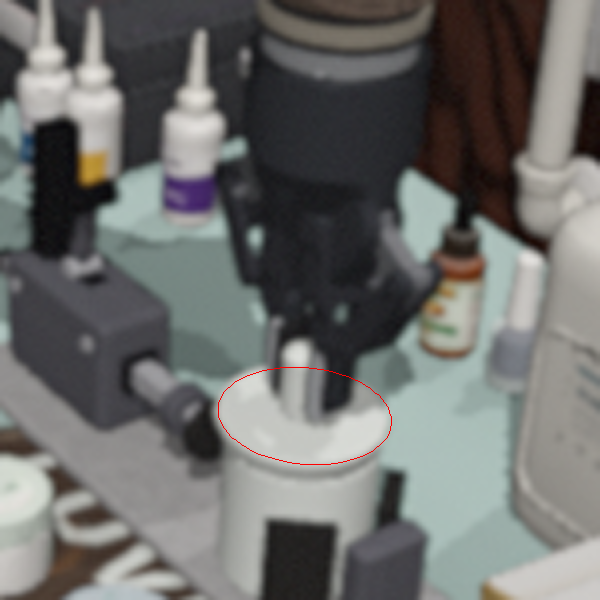

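Call:
apply_moves(moves=[[-0.01,0,-0.06,0],[0,0,-0.04,0],[0,0,-0.02,0],[0,0,0,0]])

```text
t: 6.2
tool_pos: [630.4, 142.4, 113.3]
orientation: [-0.295, 0.956, 0.0, -0.0]
contact_force: [1.0, 0.2, 0.2]
opening: 20.6
```

Call:
apply_moves(moves=[[0,0,-0.02,0],[0,0,0,0],[0,0,0,0]])

```text
t: 6.5
tool_pos: [630.7, 142.4, 112.7]
orientation: [-0.295, 0.956, -0.0, 0.0]
contact_force: [-1.4, -0.4, 3.7]
opening: 20.7
```

Call:
apply_moves(moves=[[0,0,0,0],[0,0,0,0],[0,0,0,0],[0,0,0,0],[0,0,0.1,0],[0,0,0.2,0],[0,0,0.3,0],[0,0,0.4,0],[0,0,0.3,0],[0,0,0,0]], jaw=-0.4)

```text
t: 7.5
tool_pos: [633.3, 142.6, 223.3]
orientation: [-0.295, 0.956, -0.001, 0.006]
contact_force: [0.2, -1.4, 0.9]
opening: 59.6
```

```bash
python3 -c "
from z import *
z('g',bs=(300,110,450,260));s=sensors.read_state();print(s['tool_pos'],s['t'],s['contact_force'])"
```

```text
[630.88873132 142.40446689 217.74930445] 7.6 [-0.35532215 -0.62774702 -0.96249167]
```

View pics/side_g.png

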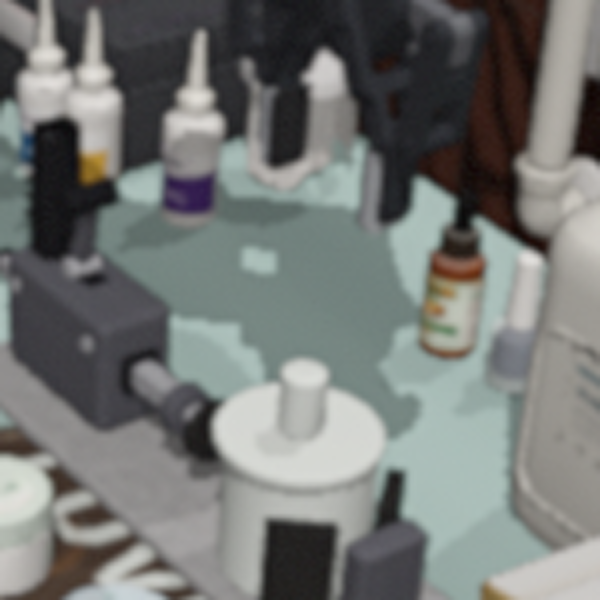

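Call:
apply_moves(moves=[[-0.07,0.1,0,0],[-0.15,0.22,0.04,0],[-0.25,0.36,0,0],[-0.25,0.36,0,0],[-0.25,0.36,0,0],[-0.23,0.34,0,0],[-0.15,0.22,0,0],[-0.07,0.11,0,0],[0,0,0,0],[0,0,0,0]], jaw=-0.9)

```text
t: 8.6
tool_pos: [516.6, 307.9, 218.8]
orientation: [-0.295, 0.955, -0.0, -0.0]
contact_force: [-0.3, -0.6, 0.3]
opening: 81.1
```

```bash
python3 -c "
from z import *
s=sensors.read_state();print(s['tool_pos'],s['t'],s['contact_force'],s['opening'])
z('i',bs=(250,60,400,210),bt=(220,120,370,270),kt=4);s=sensors.read_state();print(s['tool_pos'])"
```

```text
[516.59848941 307.86769941 218.76329134] 8.6 [-0.31557421 -0.61927202  0.28320614] 81.12503649681071
[517.24025771 307.21091086 218.93310892]
```

View pics/side_i.png

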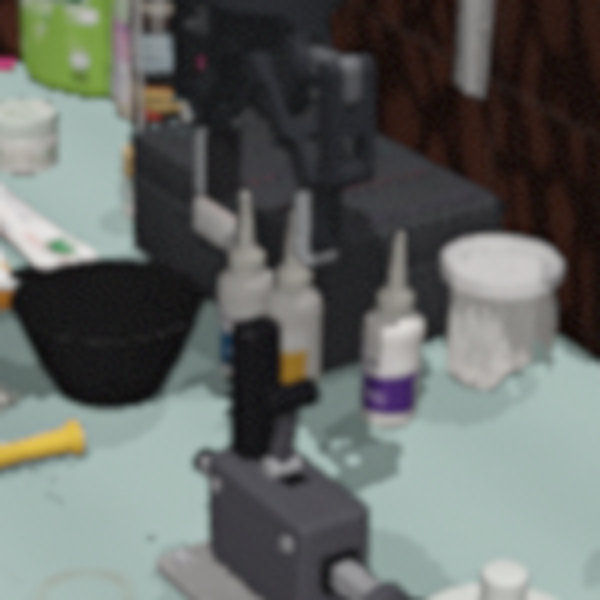

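View pics/top_i.png

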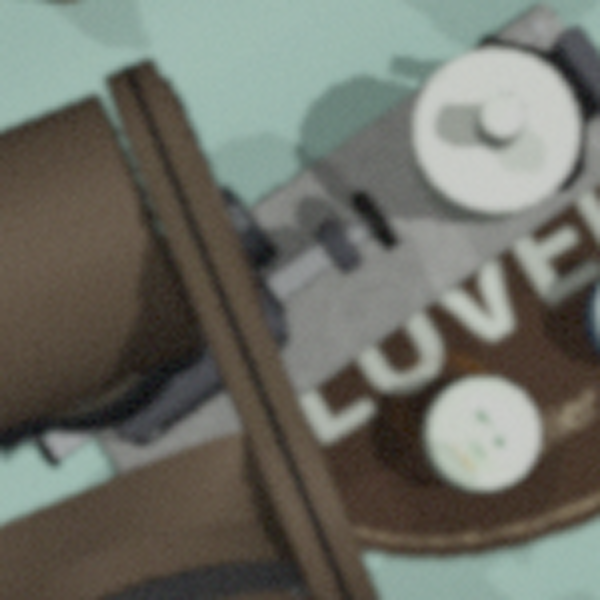

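Call:
apply_moves(moves=[[0,0,-0.15,0],[0,0,-0.2,0],[0,0,-0.15,0],[0,0,0,0],[0,0,0,0]])

```text
t: 9.2
tool_pos: [516.5, 307.7, 178.0]
orientation: [-0.295, 0.956, -0.0, -0.001]
contact_force: [-0.1, -0.3, 1.0]
opening: 81.1
```

```bash
python3 -c "
from z import *
s=sensors.read_state();print(s['tool_pos'],s['t'],s['contact_force'],s['opening'])
im=grab('side','side_j.png')
cv2.imwrite('pics/j.png',cv2.resize(im[80:180,260:380,::-1],None,fx=6,fy=6,interpolation=cv2.INTER_CUBIC))
for q in(-42,42): print(proj('side',s['tool_pos']+np.array([-.568*q,.823*q,-9]))) 
"
```

```text
[516.45427939 307.66440084 178.03277784] 9.2 [-0.09042422 -0.29072941  0.98895229] 81.11700697228041
[[327.37557242 144.6444993 ]]
[[304.6283267  129.17353796]]
```

View pics/j.png

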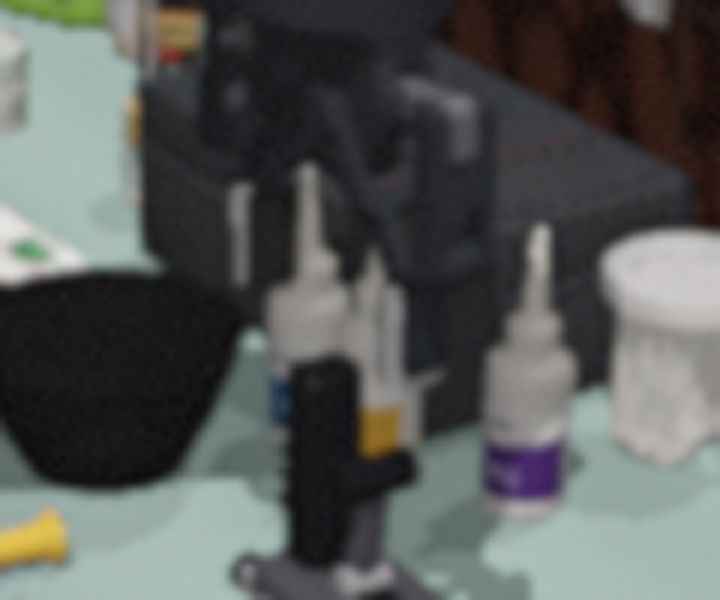

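Call:
apply_moves(moves=[[0,0,-0.12,0],[0,0,-0.15,0],[0,0,-0.1,0],[0,0,0,0],[0,0,0,0]])

```text
t: 9.75
tool_pos: [516.6, 307.9, 149.0]
orientation: [-0.295, 0.956, -0.0, -0.001]
contact_force: [0.3, 0.5, -0.5]
opening: 81.3
```

Call:
apply_moves(moves=[[0,0,-0.12,0],[0,0,-0.12,0],[0,0,-0.08,0],[0,0,0,0],[0,0,0,0]])

```text
t: 10.25
tool_pos: [516.7, 307.9, 123.5]
orientation: [-0.295, 0.956, -0.0, -0.0]
contact_force: [0.5, 0.0, 0.5]
opening: 81.2
```

```bash
python3 -c "
from z import *
s=sensors.read_state();print(s['tool_pos'],s['t'],s['contact_force'],s['opening'])
im=grab('side','side_k.png')
cv2.imwrite('pics/k.png',cv2.resize(im[100:200,260:380,::-1],None,fx=6,fy=6,interpolation=cv2.INTER_CUBIC))
"
```

```text
[516.66817782 307.88059191 123.54663703] 10.25 [0.50640847 0.04487429 0.46622291] 81.18387290737971
```

View pics/k.png

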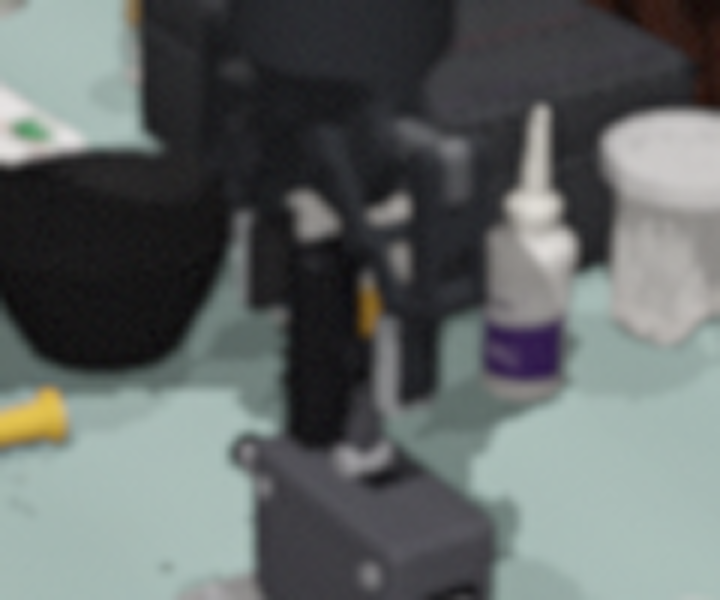

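Call:
apply_moves(moves=[[0,0,0,0],[0,0,0,0],[0,0,0,0]], jaw=-0.2, squeeze=40)

```text
t: 10.6
tool_pos: [518.5, 306.2, 125.0]
orientation: [-0.295, 0.955, -0.003, 0.001]
contact_force: [3.0, -7.3, 1.6]
opening: 51.1
```

Call:
apply_moves(moves=[[0,0,0,0],[0,0,0,0],[0,0,0,0],[0,0,0,0]], jaw=0.5)

```text
t: 11.0
tool_pos: [515.5, 310.7, 126.8]
orientation: [-0.295, 0.956, 0.002, -0.0]
contact_force: [-10.1, 6.3, 10.7]
opening: 36.3
```

```bash
python3 -c "
from z import *
s=sensors.read_state();print(s['tool_pos'],s['t'],s['contact_force'],s['opening'])
z('m',bs=(260,110,400,250),bt=(220,110,370,260),kt=4)
"
```

```text
[515.50758944 310.6738499  126.77468031] 11.0 [-10.07877893   6.29795702  10.65708468] 36.25992975067337
```

View pics/side_m.png

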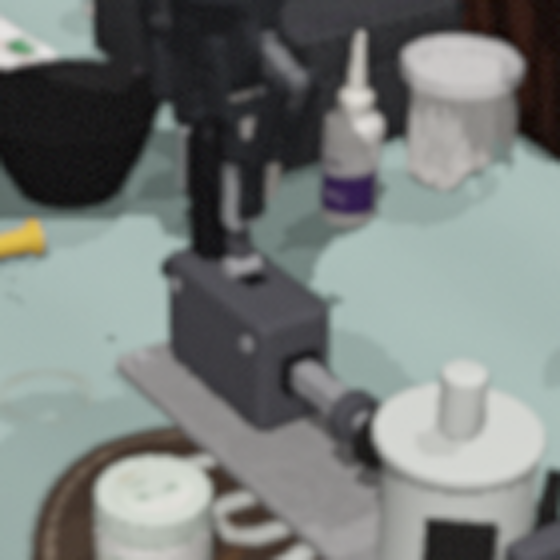

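View pics/top_m.png

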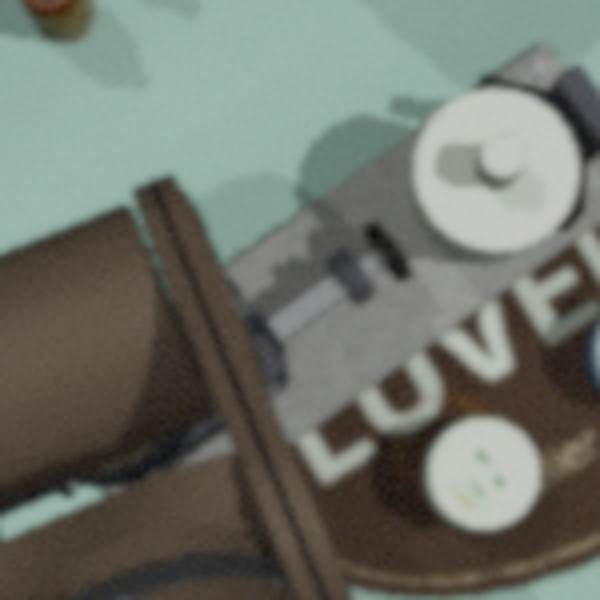

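```bash
python3 -c "
from h import *
X=np.array([.823,.568]);Y=np.array([-.568,.823]);r=np.array([631.2,142.2])
for uv in((314-.3,175-.3),(317-.4,172.5-.4),(318.3,171.8)):
  for z in(46,):
    p=atz('top',uv,z); print(p, (p[:2]-r)@X,(p[:2]-r)@Y-36)
"
```

```text
[595.25467117 197.18730599  46.        ] 1.6497841735007983 29.67149961118075
[600.28198047 191.32775276  46.        ] 2.459033495703416 21.993575617600783
[600.79573154 187.96373404  46.        ] 0.9710879897861244 18.933177596767997
```

Call:
apply_moves(moves=[[-0.01,0.015,0.02,0],[-0.01,0.015,0.02,0],[0,0,0,0]])

```text
t: 11.4
tool_pos: [515.4, 310.8, 126.9]
orientation: [-0.295, 0.956, 0.0, 0.001]
contact_force: [1.8, 2.7, -2.4]
opening: 35.7
```

Call:
apply_moves(moves=[[0,0,0,0],[0,0,0,0],[0,0,0,0],[0,0,0,0],[0,0,0,0]], jaw=-0.8)

```text
t: 11.9
tool_pos: [515.2, 310.4, 127.4]
orientation: [-0.295, 0.956, 0.0, 0.0]
contact_force: [-0.6, 0.7, -0.3]
opening: 77.0
```

Call:
apply_moves(moves=[[0,0,0,0],[0,0,0,0],[0,0,0,0],[0,0,0,0],[0,0,0,0],[0,0,0,0],[0,0,0,0]], jaw=0.5)

```text
t: 12.6
tool_pos: [515.8, 311.0, 130.2]
orientation: [-0.295, 0.955, -0.0, 0.001]
contact_force: [-5.0, -1.0, 9.3]
opening: 36.0
```

```bash
python3 -c "
from z import *
z('n',bs=(310,170,400,260),bt=(270,130,370,230),ks=6,kt=6)
a=cv2.imread('pics/side_n.png');b=cv2.imread('pics/top_n.png')[:540,:]
cv2.imwrite('pics/n.png',np.hstack([a[:,:200],b]))
"
```

```text
(no output)
```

View pics/n.png

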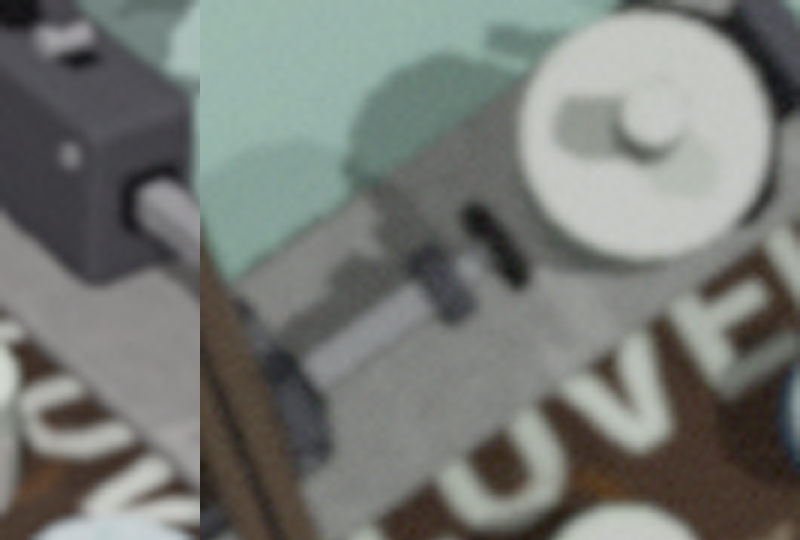

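```bash
cat > rect.py <<'E'
from h import *
X=np.array([.823,.568]);Y=np.array([-.568,.823]);r=np.array([631.2,142.2])
def rect(im):
    # columns: own y relative to pot axis 20..140 mm, .2 mm ; rows: x -25..25
    ys=np.arange(20,110,.2); xs=np.arange(-25,25,.4)
    gy,gx=np.meshgrid(ys,xs)
    p=r+gx[...,None]*X+gy[...,None]*Y
    uv=proj('top',np.c_[p.reshape(-1,2),np.full(gx.size,46.)]).reshape(gx.shape+(2,)).astype(np.float32)
    return cv2.remap(im,uv[...,0],uv[...,1],cv2.INTER_CUBIC)
def stack(fs,out):
    I=[rect(cv2.imread('pics/'+f)) for f in fs]
    for im,f in zip(I,fs):
        g=cv2.GaussianBlur(im,(0,0),1).mean(2); pr=g[45:80].mean(0)  # x -7..+7
        d=np.where(pr[:350]<65)[0]; 
        seg=np.split(d,np.where(np.diff(d)>1)[0]+1) if len(d) else []
        print(f,[(round(20+s[0]*.2,1),round(20+s[-1]*.2,1)) for s in seg], 'min',round(20+.2*np.argmin(pr[:350]),1))
        for y in range(0,90,10): cv2.line(im,(y*5,0),(y*5,4),(0,0,255),1)
    cv2.imwrite('pics/'+out,cv2.resize(np.vstack(I),None,fx=1.5,fy=1.2))
E
python3 -c "
from rect import *
stack(['top0.png','top_m_full.png','top_n_full.png'],'r1.png')"
```

```text
top0.png [(np.float64(62.2), np.float64(71.0)), (np.float64(85.0), np.float64(89.8))] min 66.8
top_m_full.png [(np.float64(53.8), np.float64(62.4))] min 57.6
top_n_full.png [(np.float64(47.6), np.float64(55.8))] min 52.0
```

View pics/r1.png

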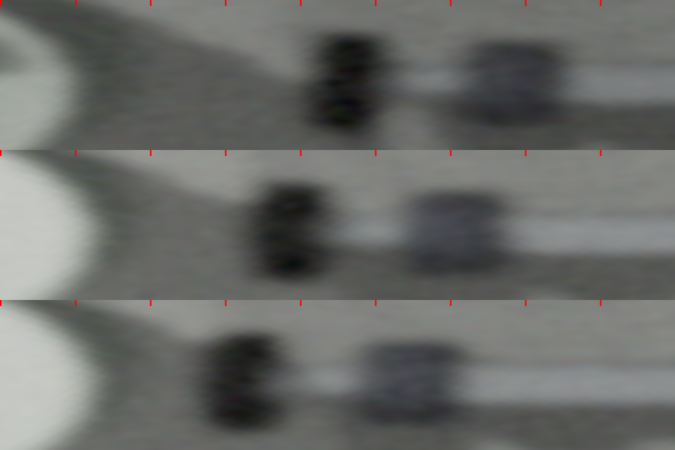

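Call:
apply_moves(moves=[[0,0,0,0],[0,0,0,0],[0,0,0,0],[0,0,0,0],[0,0,0,0]], jaw=-0.8)

```text
t: 13.2
tool_pos: [515.0, 310.5, 126.8]
orientation: [-0.295, 0.956, 0.0, -0.0]
contact_force: [0.6, 0.8, -0.2]
opening: 76.9
```

Call:
apply_moves(moves=[[0,0,0,0],[0,0,0,0],[0,0,0,0],[0,0,0,0],[0,0,0,0],[0,0,0,0],[0,0,0,0]], jaw=0.5)

```text
t: 13.9
tool_pos: [515.8, 311.0, 130.1]
orientation: [-0.295, 0.955, -0.0, 0.001]
contact_force: [-4.6, 0.1, 9.9]
opening: 36.0
```

```bash
python3 -c "
from rect import *
grab('top','top_o.png')
stack(['top_n_full.png','top_o.png'],'r2.png')"
```

```text
top_n_full.png [(np.float64(47.6), np.float64(55.8))] min 52.0
top_o.png [(np.float64(41.2), np.float64(49.8))] min 44.8
```

View pics/r2.png

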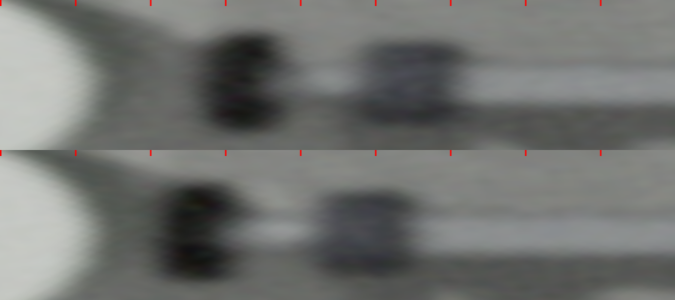

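Pad front is at about 41 mm from the pot axis, against a wall at about 36, so it is still clear. Pump again.

Call:
apply_moves(moves=[[0,0,0,0],[0,0,0,0],[0,0,0,0],[0,0,0,0],[0,0,0,0]], jaw=-0.8)

```text
t: 14.45
tool_pos: [515.0, 310.5, 126.8]
orientation: [-0.295, 0.956, 0.0, -0.0]
contact_force: [-0.2, 0.5, -0.4]
opening: 76.6
```

Call:
apply_moves(moves=[[0,0,0,0],[0,0,0,0],[0,0,0,0],[0,0,0,0],[0,0,0,0],[0,0,0,0],[0,0,0,0]], jaw=0.5)

```text
t: 15.15
tool_pos: [515.8, 311.0, 130.1]
orientation: [-0.295, 0.955, -0.0, 0.001]
contact_force: [-5.7, -0.1, 10.0]
opening: 36.1
```

```bash
python3 -c "
from rect import *
grab('top','top_p.png');grab('side','side_p.png')
stack(['top_n_full.png','top_o.png','top_p.png'],'r3.png')
im=cv2.imread('pics/side_p.png');cv2.imwrite('pics/sp.png',cv2.resize(im[160:270,310:430],None,fx=5,fy=5,interpolation=cv2.INTER_CUBIC))"
```

```text
top_n_full.png [(np.float64(47.6), np.float64(55.8))] min 52.0
top_o.png [(np.float64(41.2), np.float64(49.8))] min 44.8
top_p.png [(np.float64(35.2), np.float64(44.0))] min 39.2
```

View pics/r3.png

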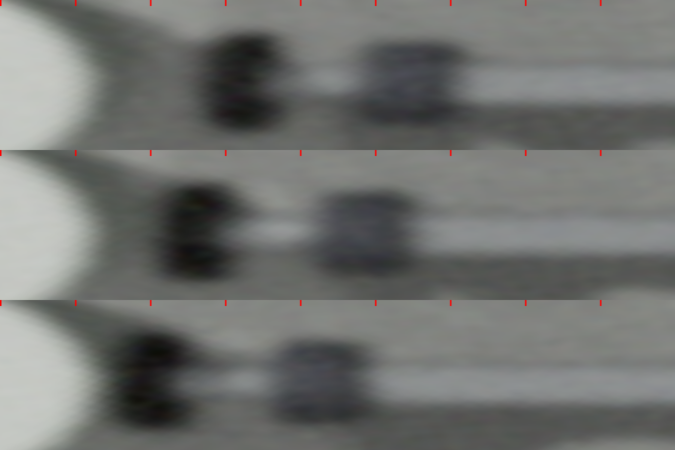

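View pics/sp.png

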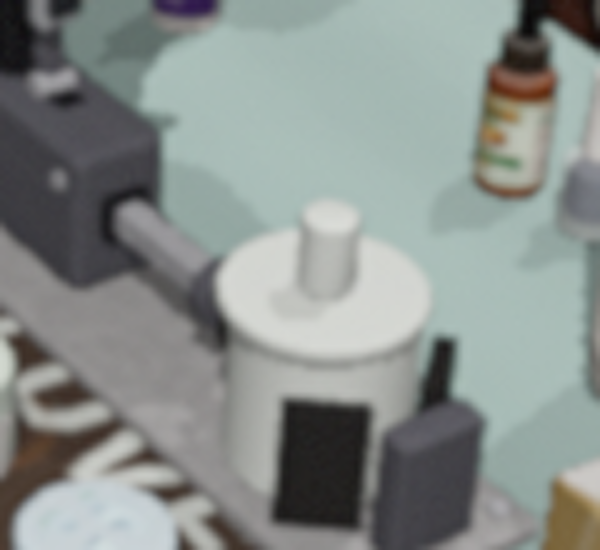

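Call:
apply_moves(moves=[[0,0,0,0],[0,0,0,0],[0,0,0,0],[0,0,0,0],[0,0,0,0]], jaw=-0.8)

```text
t: 15.75
tool_pos: [515.0, 310.4, 126.8]
orientation: [-0.295, 0.956, 0.0, -0.0]
contact_force: [-0.2, -0.2, -0.4]
opening: 76.6
```

Call:
apply_moves(moves=[[0,0,0,0],[0,0,0,0],[0,0,0,0],[0,0,0,0],[0,0,0,0],[0,0,0,0],[0,0,0,0]], jaw=0.5)

```text
t: 16.45
tool_pos: [515.8, 311.0, 130.1]
orientation: [-0.295, 0.955, -0.0, 0.001]
contact_force: [-4.4, 0.4, 9.9]
opening: 36.2
```

```bash
python3 -c "
from rect import *
grab('top','top_q.png');grab('side','side_q.png')
stack(['top_o.png','top_p.png','top_q.png'],'r4.png')
im=cv2.imread('pics/side_q.png');cv2.imwrite('pics/sq.png',cv2.resize(im[160:270,310:430],None,fx=5,fy=5,interpolation=cv2.INTER_CUBIC))"
```

```text
top_o.png [(np.float64(41.2), np.float64(49.8))] min 44.8
top_p.png [(np.float64(35.2), np.float64(44.0))] min 39.2
top_q.png [(np.float64(32.4), np.float64(41.2))] min 36.2
```

View pics/r4.png

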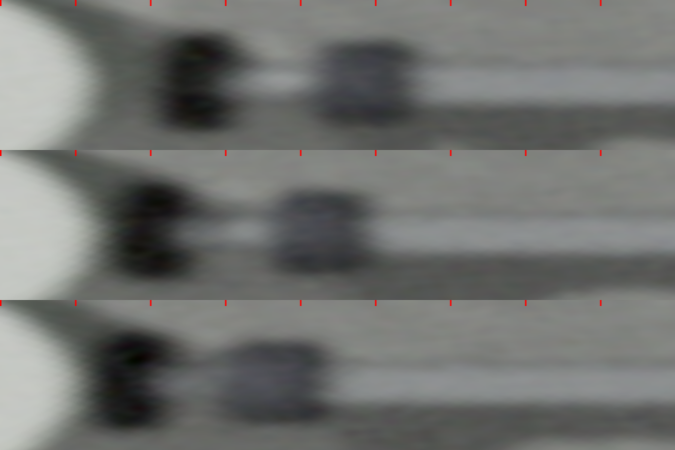

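View pics/sq.png

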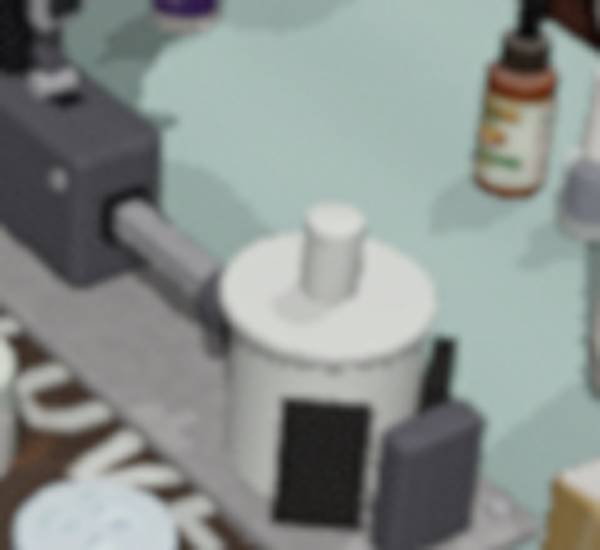

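Touched: the pot slid about 2 mm into the V stop and the pad is pressed in about 4 mm. One more full squeeze puts it near the middle.

Call:
apply_moves(moves=[[0,0,0,0],[0,0,0,0],[0,0,0,0],[0,0,0,0],[0,0,0,0]], jaw=-0.8)

```text
t: 17.05
tool_pos: [515.0, 310.5, 126.8]
orientation: [-0.295, 0.956, 0.0, -0.0]
contact_force: [-0.8, 0.2, 0.4]
opening: 77.3
```

Call:
apply_moves(moves=[[0,0,0,0],[0,0,0,0],[0,0,0,0],[0,0,0,0],[0,0,0,0],[0,0,0,0],[0,0,0,0]], jaw=0.5)

```text
t: 17.75
tool_pos: [515.7, 311.0, 130.1]
orientation: [-0.295, 0.955, -0.0, 0.001]
contact_force: [-5.4, -0.6, 10.0]
opening: 35.9
```

```bash
python3 -c "
from rect import *
grab('top','top_r.png');grab('side','side_r.png')
stack(['top_p.png','top_q.png','top_r.png'],'r5.png')
im=cv2.imread('pics/side_r.png');cv2.imwrite('pics/sr.png',cv2.resize(im[130:270,290:430],None,fx=4,fy=4,interpolation=cv2.INTER_CUBIC))"
```

```text
top_p.png [(np.float64(35.2), np.float64(44.0))] min 39.2
top_q.png [(np.float64(32.4), np.float64(41.2))] min 36.2
top_r.png [(np.float64(32.4), np.float64(42.6))] min 37.0
```

View pics/r5.png

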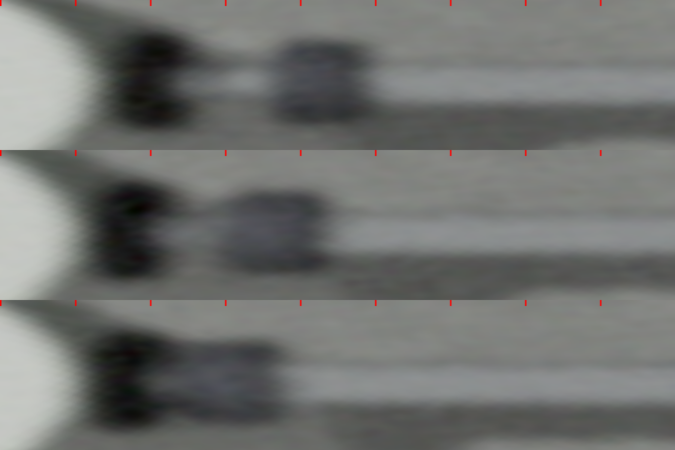

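View pics/sr.png

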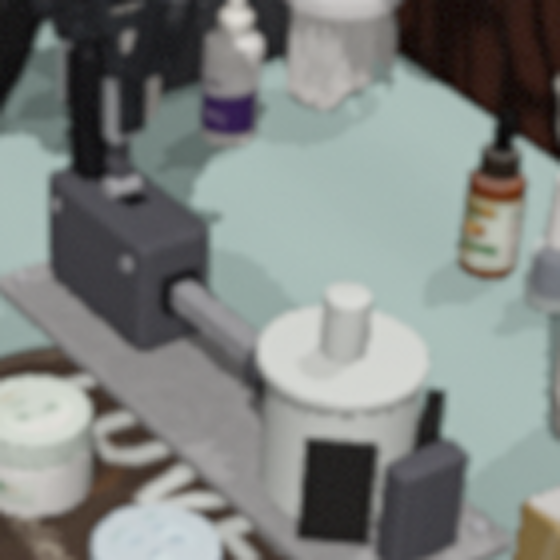

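Call:
apply_moves(moves=[[0,0,0,0],[0,0,0,0],[0,0,0,0]])

```text
t: 18.15
tool_pos: [515.7, 311.0, 130.1]
orientation: [-0.295, 0.955, -0.0, 0.001]
contact_force: [-5.2, -0.3, 9.9]
opening: 35.9
```

```bash
python3 -c "
from h import *
ticket.close_job();s=sensors.read_state();print(s['t'],s['opening'],s['contact_force'],s['tool_pos'])"
```

```text
the job is handed in; nothing more can be done
the job is handed in; nothing more can be done
```

I seated the cover on the pot, let go of it, and pumped the trigger six full times. I handed the job in at about 18 s of the 67 s allowed, with the sixth squeeze still held. No verdict was reported.

**Cover:** In the last pictures it sits level on the rim, within about 1–2 mm of the pot's axis by eye.

**Clamp:** The pad touched on the fifth squeeze, and the pot slid about 2–3 mm into the V stop. After the sixth squeeze I put the pad's press at about 8.5–10 mm, from how far the jaw and the pad moved in the top view. The limits are 4–13 mm.

**Trigger and grip:** The fingers stand 35.9 mm apart at a 40 N grip, where a full squeeze should measure 37 mm. I took this as fully squeezed with both fingers in contact. The force on each finger could not be read separately.

**Jars:** I never touched the two jars, and they look unmoved in the pictures.

**Disagreements:**
- The clamp's handle sat about 4–7 mm further along its axis than the board outline suggested. I corrected for this from the wrist force after the first squeeze.
- While squeezed, the tool is held about 3 mm above its target, with an upward force of about 10 N on it, steady to the end.

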